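# Slide the marked board out to its cut line and hold it down for sawing

## Task

Get the pencil-marked board ready for sawing on the raised sawing board: slide it along the deck, without lifting it off, until it lies snug along the whole fence and the pencil line is level with the right-hand end of the deck, so that the crossed waste part hangs out over the end. Most of the board then hangs in the air and would tip, so do not let go of it: finish while still holding it, pressed firmly down flat on the deck and still. Leave everything else lying where it is.

Things in the scene. Friction and masses are not known exactly. Their poses are not given: they have to be found in the camera images.
- stage: raised sawing board fixed to the bench: plywood deck 200 (x) x 240 (y) mm, top at z = 70, on wooden bearers. Dark fence strip along the deck's whole far (+x) edge, 22 wide, only 10 high above the deck, inner face at x = 78. Open sawing end at the right, y = -120. Place and yaw vary. Origin: bench level under the deck's middle; x across to the fence, y along it away from the sawing end, z up
- board: loose pine board 320 (y) x 50 (x) x 25 mm, about 0.22 kg, on the deck short of the fence and askew, partly out over the right end. Dark pencil line 3 wide across top and sides at y = 40, 200 mm from the right (-y) end; waste right of it marked with a pencilled cross. Origin: underside centre; axes parallel to the stage's when true to the fence. With the line at the deck's end it tips unless held
- cut_line (a point): on the board: where the middle of the pencil line meets the lower edge of the long side that faces the fence (board frame x = +25, y = +40, z = 0 mm)
- deck_corner (a point): on the stage: the point where the fence's inner face, the deck's top and its right end meet (stage frame x = +78, y = -120, z = +70 mm). With the board in place cut_line lies on this point
- pencil: flat red carpenter's pencil, 14 x 170 x 7 mm, lying on the deck along its near edge; origin under the middle of its 150 mm red part. Bystander
- offcut: short pine offcut 50 x 85 x 25 mm on the bench under the place where the board will hang out; origin at its underside centre. Bystander
- square: try square lying on the bench left of the sawing board, blade towards the robot: dark wooden stock 22 x 100 x 16 mm with a steel blade 150 mm long; origin under the middle of the stock. Bystander
- backsaw: small backsaw lying on the bench to the right: 250 mm blade with brass back, dark wooden handle, 21 mm high; origin where handle and back meet. Bystander
- pliers: pliers with blue handles, 195 mm long, 15 mm high, lying on the bench in the near right; origin under the pivot. Bystander
- glue: white glue bottle with red cap, diameter 52, height 150 mm, at the back left; origin at its underside centre. Bystander
- jar: amber glass jar with steel lid, diameter 72, height 95 mm, at the back right; origin at its underside centre. Bystander
- cup: small clear plastic cup, diameter 66, height 45 mm, at the back; origin at its underside centre. Bystander

How it is judged:
By the outcome, as a careful person would: the job done as asked, in the order asked, and still so for the second after the job is handed in, while the arm keeps its last pose, push and grip.
It also fails if it takes over 50 s, if anything falls off the work surface, if the arm or the gripper's body presses on something with over 40 N, if the wrist force passes 120 N, or if a joint passes its speed limit or range.

## Robot

A 6-joint arm with a two-finger parallel gripper is mounted at the origin on the work surface. World frame = base frame: x ahead of the robot, y to its left, z up, the work surface at z = 0. Lengths are in m, angles in rad, forces in N, time in s.
With the tool pointing down it reaches from about 0.275 to 0.825 m from the base axis. Payload 4.9 kg.
Tool frame: the origin (TCP) lies midway between the tips of the shut fingers; the grasp point (between the pads) lies 19 mm behind it (grip_point_offset is the distance from the TCP to the grasp point, in m); z points along the fingers, y is the line along which they close (so a half turn about z gives the same grasp; the last joint's range is limited). The gripper opens to 85 mm and grips with 20 to 120 N. Pads are 22 mm wide; open, the fingers measure 114 mm over their backs; the gripper's body (76 mm by 85 mm) begins 54 mm behind the grasp point. The pads swing forward as they close: fully open they stand 13 mm farther back than shut.
Start: joints at [-1.482, 0.326, -0.193, 1.052, 0, 1.437], TCP at [0.122, -0.536, 0.231] pointing down, gripper open.
Joint ranges: [-2.65, 2.65], [-0.97, 1.79], [-1.3, 1.35], [-1.93, 2.1], [-1.47, 1.37], [-3.14, 3.14]. Speed limits (rad/s): [2.57, 2.57, 3.14, 3.14, 3.14, 3.14].

## Interface

Orientations are given as a rotation vector (axis times angle).
In Python, from cell import * gives the robot as it stands. Calls block until the motion is done:
- movep(position, orientation): joint-space move of the TCP to a pose.
- move_l(position, velocity=0.15, rot=None, until_force=None): straight line of the TCP; rot=None keeps the orientation; velocity is the mean speed in m/s. With until_force (N) it stops when the force on the tool has changed by that much, and returns True; else False.
- set_joints(angles): joint-space move.
- let_go() and grab(newtons=None): open the fingers fully, or close them until they stop; newtons is the grip in N (None keeps the last).
- sleep(seconds).
- ik(position, orientation): joint angles nearest the present ones, or None.
- get_state(): the state.
- grab_frame(name): name is "side" or "top"; returns a dict with "img" (420x560x3 uint8, red, green, blue), "fx", "fy", "cx", "cy" (pixels), "k1" (the pictures are not rectified: a ray, as slopes to the right and down, at radius r is drawn at 1 + k1 r^2 times it, then the intrinsics apply), "cam_to_world" (4x4, takes a point from camera to world coordinates). Camera axes: x right, y down, z forward; pixel columns grow to the right and rows downward; lengths in m; the calibration is good to about 2 mm. A picture is of the moment at which its call begins. There is no depth.
A pose or a line that the arm cannot do raises MotionError and nothing moves.
- sign_off(): hands the job in; it is judged then, once.
Trained networks look in the newest picture that a camera, given by its name, has taken for a name from the list of things; names that differ only in an ending like _2 or _b are one class to them, and where a whole thing is asked for, a point or a joint stands for the part that bears it (a point fixed in the world has none). Each returns a list of dicts, best first, with "score" (0 to 1); they miss things now and then, are a little off and sometimes report something else, mostly with a low value. They report only what shows in the picture. A call takes as long as a camera call.
- spot_in(camera, name): "centre" ([column, row] in pixels, amid what is visible of it).
- silhouettes(camera, name): "mask" (420x560 bool, what is visible of it) and "centre" ([column, row] in pixels, amid what is visible of it).
- tip_of(camera, name): "centre" ([column, row] in pixels: a listed point, or the origin of a listed thing).
The state is a dict: "clock": time; "q": joint angles; "joint_velocities": joint speeds; "tau": joint torques, N m; "position": TCP position; "eef_rot": TCP orientation; "contact_force": force on the tool from outside, world axes, zero at the start; "wrist_torque": the same for the moment, N m; "finger_gap": opening from 0.0 (shut) to 1.0 (fully open); "grasp_force": force on a finger pad.
Only numpy, scipy, OpenCV 4.12 (cv2) and the standard library are available. Lean on these libraries where they do the work, as an engineer would, in place of code of your own. Each camera call takes 0.05 s, during which the arm holds its last target. There are 200 camera calls.

## Working session

There is one attempt and no reset: what is moved stays moved. The work goes in short steps, each a Python script; the robot and the scene stay as the last script left them, time stands still between calls to the robot, and variables do not carry over. Pictures are saved under pics/ and viewed, at most 11 in all, crops included, and the job is handed in when it is done.

```bash
mkdir -p pics; ls; python3 - <<'E'
from cell import *
import cv2,numpy as np
for c in ("top","side"):
    f=grab_frame(c); cv2.imwrite(f"pics/{c}0.png",f["img"][:,:,::-1])
    print(c,f["fx"],f["fy"],f["cx"],f["cy"],f["k1"],np.round(f["cam_to_world"],3).tolist())
    for n in("cut_line","deck_corner","board","stage","pencil"):
        print(n,[(np.round(d["centre"],1).tolist(),round(d["score"],2)) for d in tip_of(c,n)[:2]])
print(get_state())
E
```

```text
pics
top 500.90157011395627 500.90157011395627 288.1258973731532 198.4540264879794 -0.16216994112259847 [[0.013, -0.997, 0.076, 0.448], [-1.0, -0.012, 0.009, -0.044], [-0.008, -0.077, -0.997, 1.178], [0.0, 0.0, 0.0, 1.0]]
cut_line [([167.4, 189.6], 0.62)]
deck_corner [([309.0, 162.8], 0.92), ([288.7, 188.4], 0.25)]
board [([285.6, 188.9], 0.61)]
stage [([255.5, 204.8], 0.71)]
pencil [([247.4, 244.6], 0.93)]
side 392.6446522043412 392.6446522043412 283.7860834557364 207.83231914993706 -0.014195335092381503 [[-0.988, -0.102, 0.12, 0.443], [-0.155, 0.512, -0.845, 0.669], [0.024, -0.853, -0.522, 0.525], [0.0, 0.0, 0.0, 1.0]]
cut_line [([267.4, 223.0], 0.85), ([290.5, 260.2], 0.46)]
deck_corner [([259.6, 201.0], 0.67)]
board [([282.0, 219.2], 0.81)]
stage [([292.8, 261.1], 0.82)]
pencil [([337.4, 244.9], 0.63), ([251.3, 344.7], 0.3)]
{'clock': 0.6, 'q': array([-1.48219196e+00,  3.26148709e-01, -1.92573032e-01,  1.05195471e+00,
       -1.17094003e-05,  1.43660965e+00]), 'joint_velocities': array([-1.20992298e-03,  5.71339939e-04, -9.03792890e-05, -1.33802630e-03,
       -9.65360310e-05, -2.71872964e-04]), 'tau': array([-6.33725904e-04, -4.43087089e+01,  2.62648416e+01,  1.31344783e-03,
       -1.13289614e-04, -3.69541070e-06]), 'position': array([ 0.12154353, -0.53645735,  0.23131905]), 'eef_rot': array([ 3.12200201e+00,  3.49222744e-01, -2.26787988e-05]), 'contact_force': array([ 0.23765918, -0.36797254, -0.07813734]), 'wrist_torque': array([-0.05004626, -0.01055145, -0.04083101]), 'grasp_force': 0.0, 'finger_gap': 0.9999909967407535}
```

```bash
python3 - <<'E'
import cv2
a=cv2.imread("pics/top0.png")[90:330,130:450]; cv2.imwrite("pics/top0c.png",cv2.resize(a,(800,600),interpolation=cv2.INTER_CUBIC))
E
```

```text
(no output)
```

View pics/top0c.png

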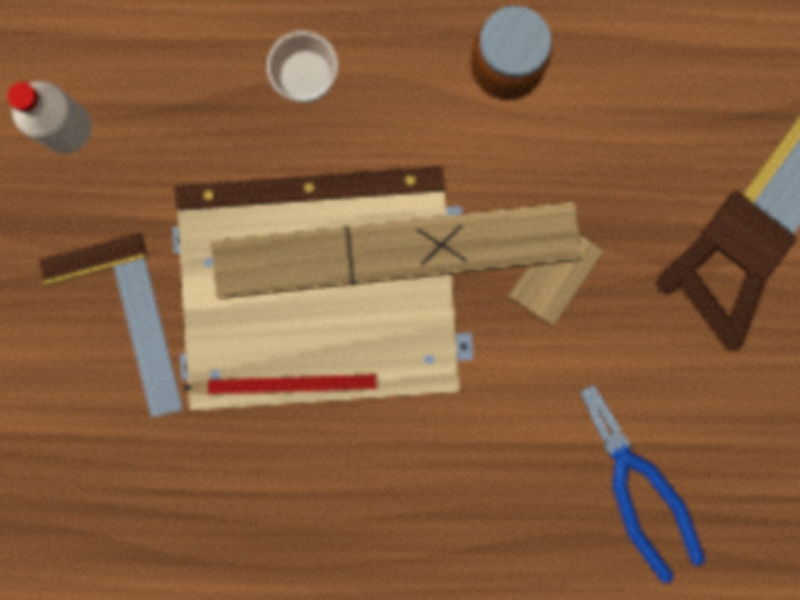

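View pics/side0.png

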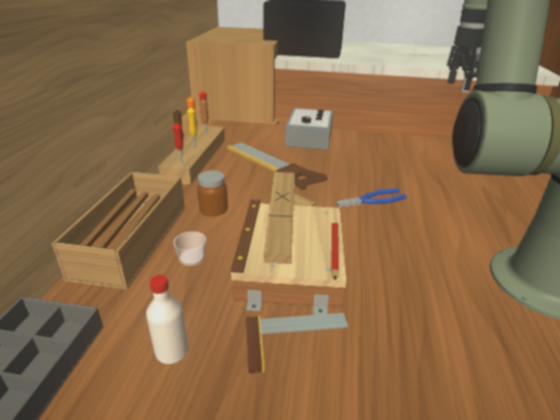

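The top view (crop ×2.5, offset 130,90) shows the fence running from crop (176,197) to (443,180). The board's corners are at about (213,242), (575,204), (580,262) and (219,298). The line is at x≈350, and the deck's right end is at about (444,191)–(458,391). Next I'll measure these in world coordinates.

```bash
cat > h.py <<'E'
from cell import *
import cv2,numpy as np
def proj(f,uv,z):
    K=np.array([[f["fx"],0,f["cx"]],[0,f["fy"],f["cy"]],[0,0,1]])
    n=cv2.undistortPoints(np.float64(uv).reshape(-1,1,2),K,np.array([f["k1"],0,0,0.]))[:,0]
    T=np.array(f["cam_to_world"]); d=np.c_[n,np.ones(len(n))]@T[:3,:3].T
    return T[:3,3]+d*((z-T[2,3])/d[:,2])[:,None]
def rect(f,mask,z):
    p=proj(f,np.argwhere(mask)[:,::-1],z)[:,:2]*1000
    (c,s,a)=cv2.minAreaRect(p.astype(np.float32)); return c,s,a
E
python3 - <<'E'
from h import *
f=grab_frame("top"); im=f["img"].astype(int)
m=silhouettes("top","board")
print("board",len(m),m[0]["score"],rect(f,m[0]["mask"],.095))
s=silhouettes("top","stage")[0]["mask"]
dark=s&(im.sum(2)<210); dark[175:]=0
n,l,st,_=cv2.connectedComponentsWithStats(dark.astype(np.uint8)); k=1+st[1:,4].argmax(); print(st[k])
print("fence",rect(f,cv2.morphologyEx((l==k).astype(np.uint8),cv2.MORPH_CLOSE,np.ones((5,5)))>0,.08))
c=lambda p:np.array(p)/2.5+[130,90]
print("deckend",proj(f,c([[444,191],[458,391],[190,410]]),.07))
print("board corners",proj(f,c([[213,242],[575,204],[580,262],[219,298]]),.095))
print("line",proj(f,c([[347,228],[352,284]]),.095))
print("fence c",proj(f,c([[176,187],[442,167],[444,191],[179,209]]),.08))
E
```

```text
board 1 0.59 ((726.045166015625, -132.10015869140625), (82.12335205078125, 73.29936981201172), 0.31507188081741333)
[200 157 108  17 922]
fence ((606.1973876953125, 44.17149353027344), (21.72553253173828, 238.86822509765625), 4.788191318511963)
deckend [[ 0.60477907 -0.07647807  0.07      ]
 [ 0.42712239 -0.09066423  0.07      ]
 [ 0.40672887  0.14650609  0.07      ]]
board corners [[ 0.55412246  0.12534535  0.095     ]
 [ 0.59136357 -0.1903715   0.095     ]
 [ 0.54056866 -0.19477875  0.095     ]
 [ 0.50524174  0.11889389  0.095     ]]
line [[0.56772606 0.00836559 0.095     ]
 [0.5189349  0.00323596 0.095     ]]
fence c [[ 0.60444807  0.16223027  0.08      ]
 [ 0.62480633 -0.07421284  0.08      ]
 [ 0.60336027 -0.07618219  0.08      ]
 [ 0.58473437  0.15894135  0.08      ]]
```

```bash
cat >> h.py <<'E'
from scipy.spatial.transform import Rotation as Ro
def rv(yaw,s=1):  # tool down, tool y along s * (x axis turned by yaw deg)
    a=np.radians(yaw); y=s*np.array([np.cos(a),np.sin(a),0]); z=np.array([0,0,-1.])
    return Ro.from_matrix(np.c_[np.cross(y,z),y,z]).as_rotvec()
def st():
    s=get_state(); print(round(s["clock"],2),"p",np.round(s["position"]*1000,1),"F",np.round(s["contact_force"],1),"M",np.round(s["wrist_torque"],2),"gap",round(s["finger_gap"],3),"grip",round(s["grasp_force"],1)); return s
E
python3 - <<'E'
from h import *
p=np.array([.5376,.0554])
q0=get_state()["q"]
for s in (1,-1):
    print(s,[np.round(q,2) if (q:=ik([*xy,z],rv(y,s))) is not None else None for xy,z,y in((p,.17,6.6),(p,.079,6.6),((.5762,-.0285),.079,4.8))])
s=min((1,-1),key=lambda s:abs(ik([*p,.17],rv(6.6,s))[5])); print(s)
movep([*p,.19],rv(6.6,s)); move_l([*p,.079],.12); st()
f=grab_frame("side"); cv2.imwrite("pics/side1.png",cv2.resize(f["img"][170:300,200:380,::-1],(720,520),interpolation=cv2.INTER_CUBIC))
E
```

```text
1 [array([-0.03,  0.36, -0.31,  0.9 ,  0.  ,  1.42]), array([-0.03,  0.46, -0.42,  0.69,  0.  ,  1.42]), array([-0.18,  0.52, -0.32,  0.73,  0.  ,  1.31])]
-1 [array([-0.03,  0.36, -0.31,  0.9 ,  0.  , -1.72]), array([-0.03,  0.46, -0.42,  0.69,  0.  , -1.72]), array([-0.18,  0.52, -0.32,  0.73,  0.  , -1.83])]
1
4.39 p [538.2  55.3  79.6] F [0.3 0.3 0.1] M [ 0.02  0.01 -0.01] gap 0.998 grip 0.0
```

View pics/side1.png

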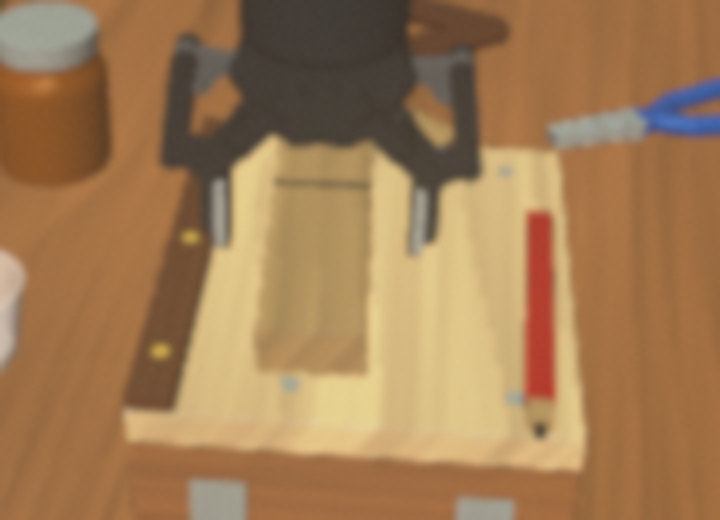

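The fingers straddle the board evenly, with tips at crop (222,245) and (418,250) either side of the board at x≈265–370, and clear of the fence. I'll grip it now.

```bash
python3 - <<'E'
from h import *
grab(50); s=st()
f=grab_frame("side"); cv2.imwrite("pics/side2.png",cv2.resize(f["img"][170:300,200:380,::-1],(720,520),interpolation=cv2.INTER_CUBIC))
E
```

```text
4.88 p [538.1  55.4  79.8] F [-0.9  0.2  6.4] M [0.   0.31 0.07] gap 0.569 grip 52.5
```

View pics/side2.png

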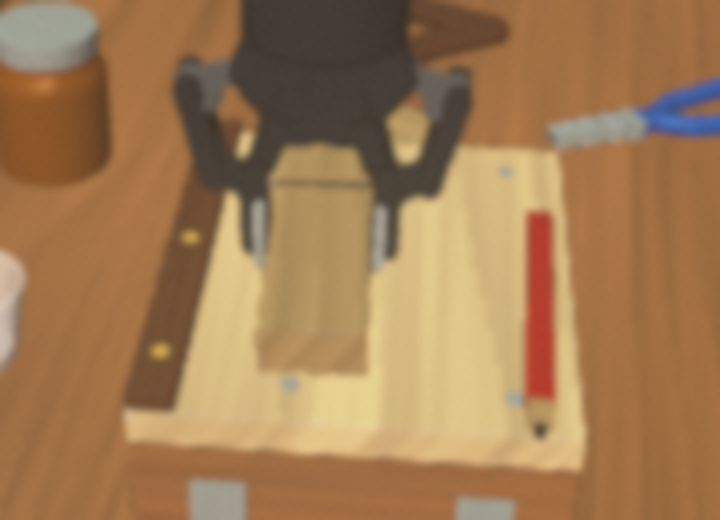

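```bash
cat >> h.py <<'E'
xs=np.array([np.cos(np.radians(4.8)),np.sin(np.radians(4.8))]); ys=np.array([-xs[1],xs[0]])
E
python3 - <<'E'
from h import *
t=np.array([.5762,-.0285])-.006*xs+.003*ys
z=.0788
p=np.array([.5381,.0554])
move_l([*(p*.5+t*.5),z],.05,rot=rv(5.7)); st()
move_l([*t,z],.05,rot=rv(4.8)); st()
f=grab_frame("top"); cv2.imwrite("pics/top3.png",f["img"][:,:,::-1]); cv2.imwrite("pics/top3c.png",cv2.resize(f["img"][145:265,190:390,::-1],(800,480),interpolation=cv2.INTER_CUBIC))
for n in("cut_line","deck_corner"): print(n,[(np.round(d["centre"],1).tolist(),round(d["score"],2),proj(f,[d["centre"]],.07)) for d in tip_of("top",n)[:1]])
E
```

```text
5.95 p [554.3  16.5  79.8] F [-2.5  5.3  7.6] M [ 1.    0.48 -0.19] gap 0.57 grip 52.8
6.97 p [570.3 -24.4  79.8] F [-1.1  5.3  7.6] M [ 1.02  0.47 -0.17] gap 0.57 grip 52.8
cut_line [([302.2, 172.4], 0.88, array([[ 0.59113311, -0.0645686 ,  0.07      ]]))]
deck_corner [([427.8, 176.5], 0.32, array([[ 0.58600336, -0.34778808,  0.07      ]]))]
```

View pics/top3c.png

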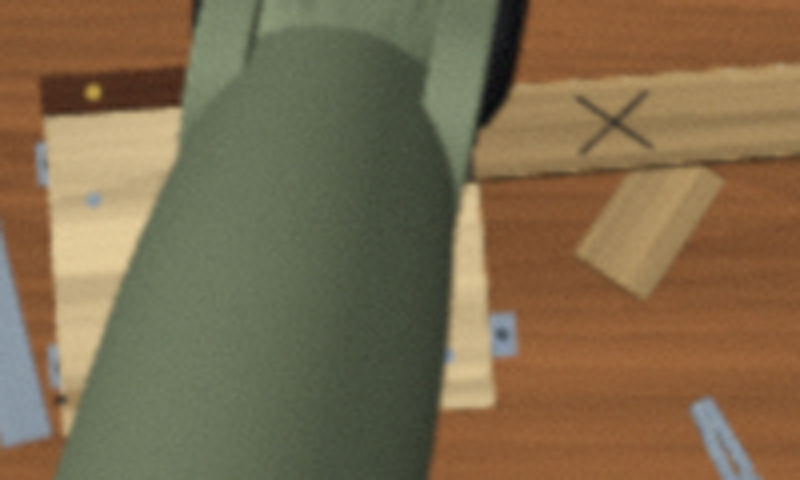

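The arm hides the line in the top view, but the waste end at the right is visible and lies exactly 200 mm from the line. I'll push the board to the fence, then measure that end.

```bash
python3 - <<'E'
from h import *
s=get_state(); p=s["position"][:2]
print(move_l([*(p+.012*xs),.0785],.015,until_force=10)); s=st()
d=s["position"][:2]-p; print("moved",d@xs*1000,d@ys*1000)
f=grab_frame("top"); a=f["img"][150:210,300:460,::-1]; b=grab_frame("side")["img"][150:260,220:370,::-1]
cv2.imwrite("pics/c4.png",np.vstack([cv2.resize(a,(800,300),interpolation=cv2.INTER_CUBIC)]));cv2.imwrite("pics/s4.png",cv2.resize(b,(750,550),interpolation=cv2.INTER_CUBIC))
E
```

```text
True
7.47 p [570.3 -24.3  79.9] F [-1.4 -0.4  4.6] M [ 0.    0.02 -0.04] gap 0.575 grip 52.5
moved 0.037406434104980554 0.017460357273973312
```

View pics/c4.png

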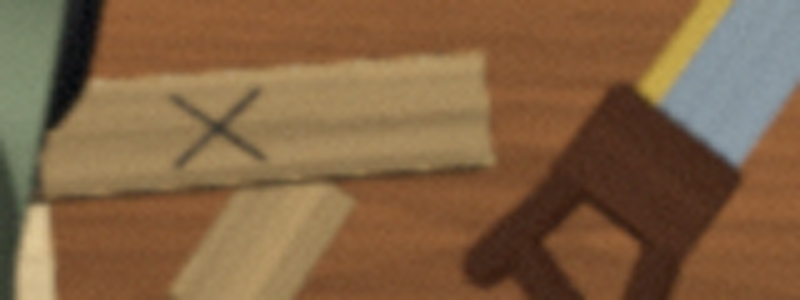

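View pics/s4.png

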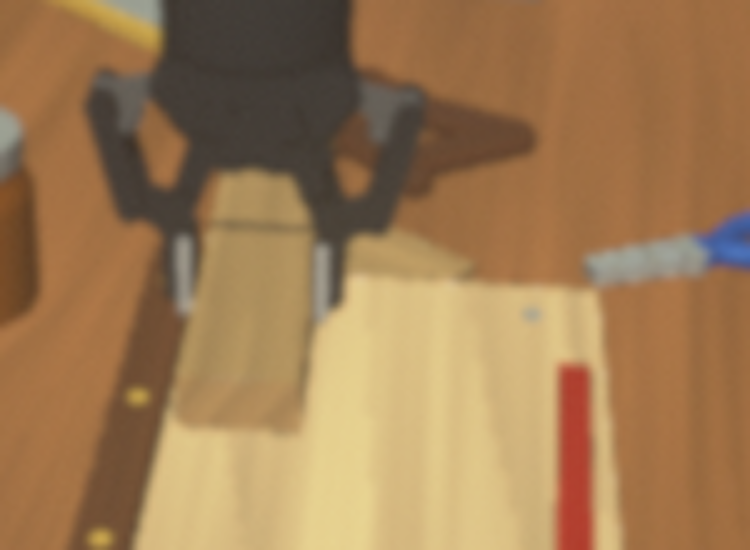

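```bash
cat >> h.py <<'E'
FC=np.array([606.2,44.2])  # fence centre (mm), stage x=89,y=0
def to_stage(p): d=np.asarray(p)[...,:2]*1000-FC; return np.stack([d@xs+89,d@ys],-1)
E
python3 - <<'E'
from h import *
f=grab_frame("top")
c=lambda p:np.array(p)/5.+[300,150]
print(to_stage(proj(f,c([[484,53],[492,163],[95,80],[50,197]]),.095)).round(1))
p=get_state()["position"][:2]
for i in range(1,9):
    move_l([*(p+.002*i*xs),.0785],.02); s=st(); 
    F=s["contact_force"][:2]; print(to_stage(s["position"]).round(1),F@xs,F@ys)
    if F@xs<-13: break
E
```

```text
[[  73.3 -315.8]
 [  24.6 -315. ]
 [  73.1 -144. ]
 [  23.4 -120.6]]
7.9 p [570.4 -24.3  79.9] F [-8.7 -0.6 17.9] M [ 0.01  1.7  -0.04] gap 0.573 grip 53.9
[ 47.6 -65.3] -8.709582938072112 0.09646869026030899
8.15 p [570.5 -24.3  79.9] F [-13.9  -1.1  21.9] M [-0.21  2.74 -0.03] gap 0.569 grip 54.5
[ 47.7 -65.3] -13.94362435705631 0.025731811347319094
```

The board stopped with 22 N upward on the tool while still about 5 mm from the fence. The fence-side fingertip, roughly 5 mm thick, is hitting the fence's inner face. I can't open here because the board would tip. I'll slide back until it balances, regrip 5 mm higher and come in again.

```bash
python3 - <<'E'
from h import *
p=get_state()["position"][:2]
move_l([*(p-.004*xs),.0792],.03); st()
b=p-.008*xs+.07*ys
move_l([*b,.0792],.06); st()
grab(20); st()
let_go(); st()
move_l([*b,.0852],.03); grab(60); s=st(); print(to_stage(s["position"]))
f=grab_frame("side"); cv2.imwrite("pics/s5.png",cv2.resize(f["img"][150:300,210:360,::-1],(600,600),interpolation=cv2.INTER_CUBIC))
E
```

```text
8.56 p [567.1 -24.6  79.8] F [-0.7  0.5  6.6] M [ 0.09 -0.12  0.09] gap 0.57 grip 52.8
9.88 p [557.8  43.2  79.8] F [ 0.3 -4.1  6.7] M [-0.83 -0.26 -0.08] gap 0.573 grip 52.6
10.09 p [557.8  43.2  79.8] F [-0.6 -4.3  6.9] M [-0.81 -0.3  -0.06] gap 0.568 grip 52.6
10.55 p [556.3  44.9  78.8] F [-0.3  0.2  0.6] M [ 0.   -0.03 -0.02] gap 1.001 grip 0.0
11.33 p [556.9  44.8  85.7] F [-0.9  0.1  5.5] M [-0.01  0.32  0.  ] gap 0.56 grip 62.2
[39.91893947  4.72556798]
```

View pics/s5.png

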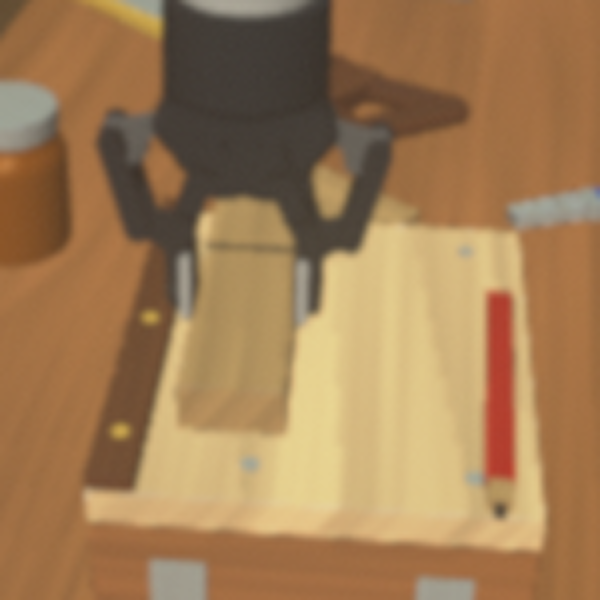

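```bash
cat >> h.py <<'E'
def S(x,y): return (FC/1000+(x-89)/1000*xs+y/1000*ys)
E
python3 - <<'E'
from h import *
move_l([*S(44,-68),.0845],.06); st()
for x in (46,48,50,52,53.5,55,56.5,58):
    move_l([*S(x,-68),.0845],.02); s=st(); F=s["contact_force"][:2]; print(x,to_stage(s["position"]).round(1),(F@xs).round(1),(F@ys).round(1))
    if F@xs<-12: break
f=grab_frame("top"); a=f["img"][150:210,300:460,::-1]; b=grab_frame("side")["img"][150:260,220:370,::-1]
cv2.imwrite("pics/c6.png",np.vstack([cv2.resize(a,(640,240),interpolation=cv2.INTER_CUBIC),cv2.resize(b,(490,360),interpolation=cv2.INTER_CUBIC)[:,:,:].copy() if 0 else cv2.copyMakeBorder(cv2.resize(b,(490,359),interpolation=cv2.INTER_CUBIC),0,0,0,150,0)]))
E
```

```text
12.75 p [567.7 -24.8  85.7] F [-1.5  7.3  9.6] M [ 1.56  0.46 -0.21] gap 0.56 grip 62.8
13.0 p [567.7 -24.8  85.6] F [-6.3  7.2 15.3] M [ 1.42  1.43 -0.19] gap 0.564 grip 63.2
46 [ 44.9 -65.5] -5.7 7.7
13.25 p [567.8 -24.8  85.6] F [-12.7   5.3  20.6] M [ 1.24  2.42 -0.09] gap 0.564 grip 63.7
48 [ 45.  -65.5] -12.3 6.4
```

View pics/c6.png

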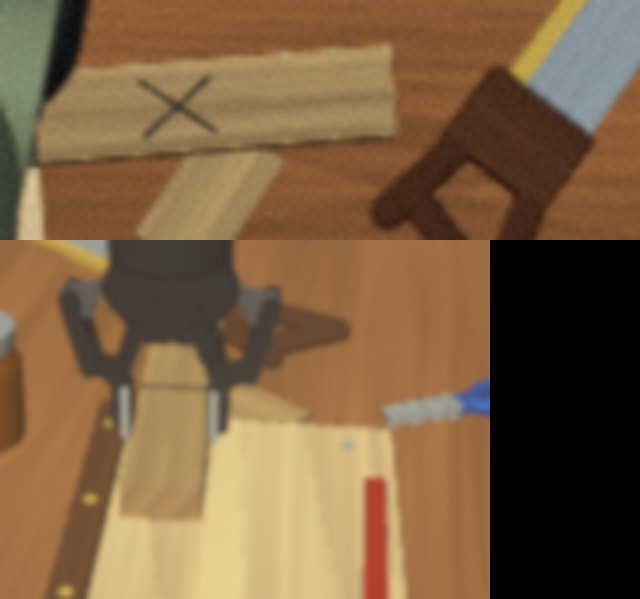

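It now stuck at x=45, well away from the fence. The arm is compliant, about 4 N/mm, and pushing in +x raises the downward force, so this is friction jamming. I'll feed the board in while trimming the z command to keep the press light.

```bash
cat >> h.py <<'E'
def servo(x,y,z,yaw=4.8,v=.02):
    move_l([*S(x,y),z],v,rot=rv(yaw)); s=get_state(); F=s["contact_force"]
    fx,fy=F[:2]@xs,F[:2]@ys
    print("cmd",round(x,1),round(y,1),round(z*1000,2),"at",to_stage(s["position"]).round(1),round(s["position"][2]*1000,1),"F",round(fx,1),round(fy,1),round(F[2],1),"M",np.round(s["wrist_torque"],2),"gap",round(s["finger_gap"],3))
    return fx,fy,F[2]
E
python3 - <<'E'
from h import *
x,y,z=48,-68,.0845
for i in range(16):
    fx,fy,fz=servo(x,y,z)
    if fx<-14 and fz<9: break
    if fz>8: z+=min(.0012,(fz-5)*.0002)
    elif fz<3: z-=.0004
    if fz<11: x+=1
E
```

```text
cmd 48 -68 84.5 at [ 45.  -65.5] 85.6 F -11.0 6.7 19.9 M [ 1.26  2.45 -0.15] gap 0.564
cmd 48 -68 85.7 at [ 47.  -67.1] 85.7 F -4.3 3.9 7.3 M [ 0.69  1.17 -0.16] gap 0.557
cmd 49 -68 85.7 at [ 47.1 -67.2] 85.6 F -7.2 3.1 10.6 M [ 0.56  1.67 -0.13] gap 0.562
cmd 50 -68 86.83 at [ 50.  -68.1] 86.3 F -0.9 0.9 -0.4 M [0.2  0.33 0.01] gap 0.564
cmd 51 -68 86.43 at [ 50.8 -68.2] 86.1 F -1.3 -0.1 -0.5 M [ 0.09  0.54 -0.09] gap 0.563
cmd 52 -68 86.03 at [ 51.5 -68.1] 85.8 F -3.9 -0.3 0.7 M [-0.06  0.88 -0.15] gap 0.563
cmd 53 -68 85.63 at [ 51.5 -68.1] 85.7 F -6.9 -0.1 6.0 M [-0.07  1.68 -0.2 ] gap 0.557
cmd 54 -68 85.63 at [ 51.6 -68.1] 85.6 F -10.0 -0.0 7.8 M [-0.13  2.09 -0.25] gap 0.56
cmd 55 -68 85.63 at [ 51.7 -68. ] 85.7 F -12.5 -0.3 10.6 M [-0.28  2.59 -0.33] gap 0.563
cmd 56 -68 86.74 at [ 51.8 -68. ] 85.7 F -12.2 -1.2 4.2 M [-0.3   2.51 -0.49] gap 0.56
cmd 57 -68 86.74 at [ 51.8 -67.9] 85.8 F -13.8 -0.9 7.1 M [-0.4   3.07 -0.49] gap 0.564
cmd 58 -68 86.74 at [ 51.9 -68. ] 85.8 F -17.5 -0.5 10.2 M [-0.43  3.57 -0.5 ] gap 0.56
cmd 59 -68 87.79 at [ 51.9 -67.9] 85.9 F -18.2 -1.6 6.6 M [-0.57  3.63 -0.51] gap 0.563
```

```bash
python3 - <<'E'
from h import *
for yaw in (4.4,4.0,3.6,3.2):
    servo(57,-69.5,.0872,yaw); print(yaw, "actual", np.degrees(np.arctan2(*Ro.from_rotvec(get_state()["eef_rot"]).as_matrix()[[1,0],1])).round(2))
f=grab_frame("top"); a=f["img"][145:215,190:460,::-1]
cv2.imwrite("pics/c7.png",cv2.resize(a,(800,207),interpolation=cv2.INTER_CUBIC))
a=cv2.resize(f["img"][150:210,300:460,::-1],(800,300),interpolation=cv2.INTER_CUBIC)
b=grab_frame("side")["img"][150:250,220:350,::-1]
cv2.imwrite("pics/c8.png",np.vstack([a,cv2.copyMakeBorder(cv2.resize(b,(390,300),interpolation=cv2.INTER_CUBIC),0,0,0,410,0)]))
E
```

```text
cmd 57 -69.5 87.2 at [ 51.8 -68. ] 85.8 F -13.2 4.3 4.5 M [ 0.37  2.8  -0.08] gap 0.561
4.4 actual 4.43
cmd 57 -69.5 87.2 at [ 51.8 -68. ] 85.8 F -13.6 2.2 4.7 M [0.28 2.82 0.52] gap 0.563
4.0 actual 4.13
cmd 57 -69.5 87.2 at [ 51.8 -67.9] 85.8 F -13.6 3.8 5.7 M [0.24 2.91 0.98] gap 0.56
3.6 actual 3.82
cmd 57 -69.5 87.2 at [ 51.6 -67.8] 85.8 F -14.3 2.3 5.1 M [0.28 2.98 1.32] gap 0.563
3.2 actual 3.47
```

View pics/c8.png

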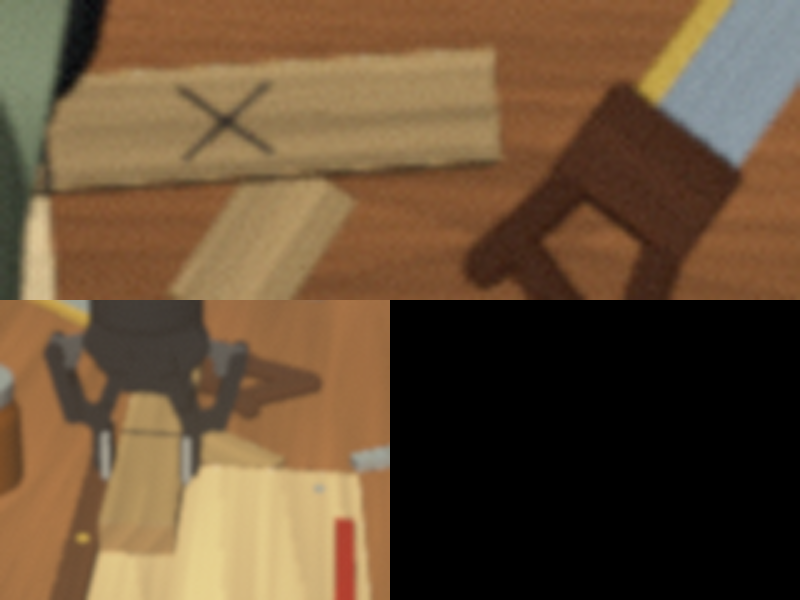

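```bash
cat >> h.py <<'E'
def edge(img,p0,p1,w=4,vert=False):
    """subpixel points on the strongest edge near the segment p0-p1, outliers dropped"""
    g=cv2.GaussianBlur(img.astype(np.float32),(0,0),1.0)
    if vert: g=g.transpose(1,0,2); p0,p1=p0[::-1],p1[::-1]
    out=[]
    for c in np.arange(np.ceil(p0[0]),p1[0]):
        r=p0[1]+(c-p0[0])/(p1[0]-p0[0])*(p1[1]-p0[1]); rr=int(round(r))
        col=g[rr-w:rr+w+1,int(c)]; d=np.abs(np.diff(col,axis=0)).sum(1)**2
        out.append((c,rr-w+.5+(d*np.arange(len(d))).sum()/d.sum()))
    o=np.array(out)
    for _ in range(3):
        k=np.polyfit(*o.T,1); e=o[:,1]-np.polyval(k,o[:,0]); o=o[np.abs(e)<max(2*e.std(),.15)]
    return o[:,::-1] if vert else o
def yawof(f,o,z):
    p=proj(f,o,z)[:,:2]; k=np.polyfit(p[:,1],p[:,0],1); return np.degrees(np.arctan(-k[0])),p
E
python3 - <<'E'
from h import *
servo(57,-69.5,.0872,4.3)
f=grab_frame("top"); im=f["img"]; im0=cv2.imread("pics/top0.png")[:,:,::-1]
c=lambda p:np.array(p)/5.+[300,150]; c0=lambda p:np.array(p)/2.5+[130,90]
for nm,o,z in (("fence outer",edge(im0,c0([180,187]),c0([440,168]),3),.08),("fence inner",edge(im0,c0([183,209]),c0([440,192]),3),.08),("near deck",edge(im0,c0([195,410]),c0([455,391]),3),.07),
  ("board far",edge(im,c([110,72]),c([485,49]),3),.095),("board near",edge(im,c([70,189]),c([490,163]),3),.095)):
    y,p=yawof(f,o,z); print(nm,y.round(2),len(o),to_stage(p)[[0,len(p)//2,-1]].round(1).tolist())
for nm,o,z in (("deck end0",edge(im0,c0([446,290]),c0([458,388]),3,True),.07),("deck end0b",edge(im0,c0([444,193]),c0([446,208]),3,True),.07),("board end",edge(im,c([495,55]),c([499,150]),3,True),.095),("deck end now",edge(im,c([52,220]),c([55,290]),3,True),.07)):
    p=to_stage(proj(f,o,z)); print(nm,len(o),p.mean(0).round(1),p[0].round(1),p[-1].round(1))
E
```

```text
cmd 57 -69.5 87.2 at [ 51.8 -68. ] 85.8 F -14.0 2.5 5.0 M [0.38 2.83 0.12] gap 0.561
fence outer 4.97 83 [[99.9, 114.0], [99.1, 6.6], [100.0, -115.7]]
fence inner 4.77 99 [[76.9, 110.8], [76.3, -0.9], [76.6, -114.0]]
near deck 4.82 91 [[-100.1, 114.1], [-99.8, 4.9], [-100.5, -114.6]]
board far 4.81 68 [[78.5, -151.0], [78.2, -236.7], [77.2, -314.4]]
board near 4.63 73 [[29.1, -129.7], [25.3, -214.7], [28.5, -312.2]]
deck end0 36 [ -54.2 -119.4] [ -11.2 -118.8] [ -97.6 -119.2]
deck end0b 6 [  68.3 -119.2] [  73.9 -119.4] [  62.7 -119.2]
board end 16 [  53.1 -318.2] [  72.2 -319.4] [  32.4 -317.9]
deck end now 14 [   1.  -119.8] [  15.5 -119.9] [ -13.4 -119.6]
```

The board lies parallel to the fence (4.7° against 4.8°) with its far edge at x≈78, so it is snug. Its right end is at y=-318.2, but the deck end at -119.5 calls for -319.5. I'll nudge it 1.3 mm along the fence.

```bash
python3 - <<'E'
from h import *
y=-70.5
for i in range(14):
    servo(56.5,y,.0874,4.3)
    a=to_stage(get_state()["position"])[1]
    if a<-69.1: break
    y-=.5
f=grab_frame("top"); im=f["img"]; c=lambda p:np.array(p)/5.+[300,150]
for nm,o,z in (("board end",edge(im,c([498,57]),c([502,150]),3,True),.095),("deck end now",edge(im,c([52,220]),c([55,290]),3,True),.07)):
    p=to_stage(proj(f,o,z)); print(nm,len(o),p.mean(0).round(1),p[0].round(1),p[-1].round(1))
f=grab_frame("side")
for n in("cut_line","deck_corner"): print(n,[(np.round(d["centre"],1).tolist(),round(d["score"],2),to_stage(proj(f,[d["centre"]],.07)).round(1)) for d in tip_of("side",n)[:1]])
E
```

```text
cmd 56.5 -70.5 87.4 at [ 51.8 -68.1] 85.9 F -11.0 5.0 3.0 M [0.86 2.54 0.06] gap 0.559
cmd 56.5 -71.0 87.4 at [ 51.8 -68. ] 85.9 F -11.4 7.0 3.0 M [1.14 2.51 0.02] gap 0.561
cmd 56.5 -71.5 87.4 at [ 51.8 -68.1] 85.8 F -11.8 7.1 3.8 M [ 1.41  2.54 -0.07] gap 0.561
cmd 56.5 -72.0 87.4 at [ 51.8 -68.1] 85.8 F -10.8 10.1 3.7 M [ 1.69  2.59 -0.08] gap 0.561
cmd 56.5 -72.5 87.4 at [ 51.8 -68.1] 85.9 F -11.9 10.2 5.5 M [ 1.91  2.58 -0.06] gap 0.56
cmd 56.5 -73.0 87.4 at [ 51.8 -68.2] 85.9 F -12.3 11.9 5.3 M [ 2.17  2.62 -0.06] gap 0.562
cmd 56.5 -73.5 87.4 at [ 51.8 -68.4] 86.0 F -11.0 12.0 5.6 M [ 2.39  2.64 -0.05] gap 0.559
cmd 56.5 -74.0 87.4 at [ 51.8 -68.5] 86.0 F -11.6 13.3 6.3 M [ 2.58  2.67 -0.07] gap 0.559
cmd 56.5 -74.5 87.4 at [ 51.8 -68.7] 86.1 F -12.2 14.6 6.7 M [ 2.67  2.71 -0.09] gap 0.559
cmd 56.5 -75.0 87.4 at [ 51.8 -69.1] 86.2 F -11.4 14.5 7.1 M [ 2.86  2.76 -0.08] gap 0.562
cmd 56.5 -75.5 87.4 at [ 51.8 -69.6] 86.2 F -11.1 14.6 7.1 M [ 2.84  2.75 -0.07] gap 0.556
board end 18 [  51.  -319.9] [  69.9 -319.6] [  32.2 -319.8]
deck end now 14 [   1.1 -119.4] [  15.7 -116.9] [ -13.4 -119.6]
cut_line [([257.4, 200.7], 0.86, array([[  83.8, -130. ]]))]
deck_corner [([255.4, 198.6], 0.84, array([[  89.6, -138.9]]))]
```

The end is at -319.9 and the line is level within about 0.4 mm. Next I'll relax the sideways push, press down, and re-check.

```bash
python3 - <<'E'
from h import *
grab(80)
y=-75.5
for y,z in ((-74,.087),(-72,.0865),(-70.5,.086),(-70,.0853),(-70,.0846)):
    fx,fy,fz=servo(56,y,z,4.3)
for i in range(6):
    if fz>=22: break
    z-=.0006; fx,fy,fz=servo(55.5,-70,z,4.3)
f=grab_frame("top"); im=f["img"]; c=lambda p:np.array(p)/5.+[300,150]
for nm,o,zz in (("board end",edge(im,c([498,57]),c([502,150]),3,True),.095),("deck end now",edge(im,c([52,220]),c([55,290]),3,True),.07)):
    p=to_stage(proj(f,o,zz)); print(nm,len(o),p.mean(0).round(1))
for nm,o,zz in (("board far",edge(im,c([110,72]),c([485,49]),3),.095),("board near",edge(im,c([70,189]),c([490,163]),3),.095)):
    yw,p=yawof(f,o,zz); print(nm,yw.round(2),to_stage(p).mean(0).round(1))
b=grab_frame("side")["img"][160:250,230:350,::-1]
cv2.imwrite("pics/s9.png",cv2.resize(b,(800,600),interpolation=cv2.INTER_CUBIC))
E
```

```text
cmd 56 -74 87.0 at [ 51.8 -69.7] 86.1 F -11.5 10.2 7.9 M [ 2.    2.66 -0.07] gap 0.552
cmd 56 -72 86.5 at [ 51.8 -69.6] 86.0 F -12.9 4.9 9.5 M [ 0.92  2.82 -0.01] gap 0.553
cmd 56 -70.5 86.0 at [ 51.8 -69.5] 85.9 F -14.2 1.6 11.3 M [0.16 2.96 0.08] gap 0.554
cmd 56 -70 85.3 at [ 51.8 -69.5] 85.8 F -15.8 0.5 15.8 M [-0.05  3.29  0.19] gap 0.556
cmd 56 -70 84.6 at [ 51.8 -69.5] 85.8 F -18.3 1.7 21.1 M [0.06 3.66 0.1 ] gap 0.553
cmd 55.5 -70 84.0 at [ 51.8 -69.5] 85.7 F -17.7 1.9 23.1 M [0.08 3.72 0.07] gap 0.553
board end 18 [  51.  -320.2]
deck end now 14 [   1.  -119.9]
board far 4.84 [  77.8 -237.6]
board near 4.62 [  28.2 -219.2]
```

View pics/s9.png

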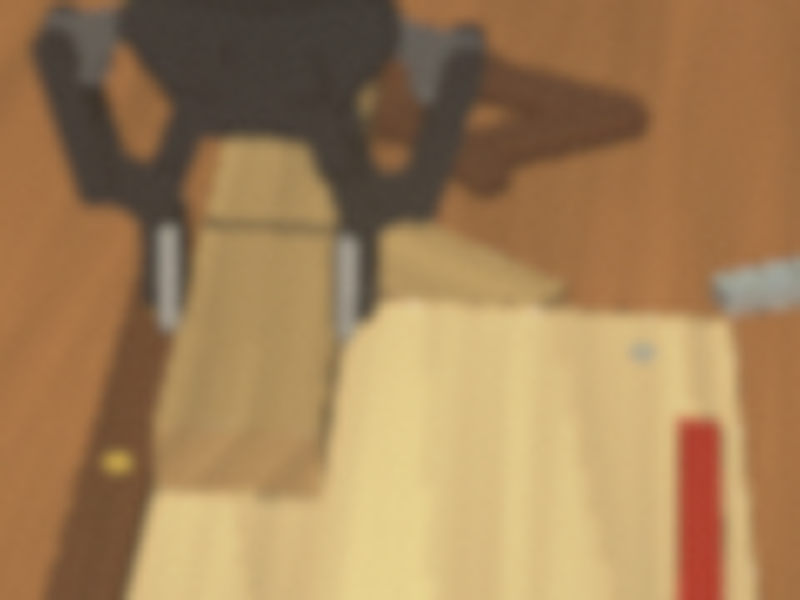

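The side view shows the board's end corner at (155,480) on the fence's inner edge, and both fingers above the fence. Numerically it is flush, the line is within about 0.3 mm of the deck end, and the down-press is 23 N. I'll hand it in.

```bash
python3 - <<'E'
from h import *
sleep(.5); st(); print(sign_off())
E
```

```text
23.29 p [575.  -28.2  85.8] F [-18.7  -0.1  24. ] M [0.08 3.81 0.08] gap 0.553 grip 84.2
the job is handed in; nothing more can be done
None
```

The board is handed in snug along the fence, with the pencil line level with the deck's right end to about 0.3 mm by the top camera, still gripped and pressed down with about 24 N at 23 s on the clock. On the way in, the board stuck short of the fence, so I slid it back and regripped it higher.

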